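# Bin the dried-out glue stick through the sprung flap

## Robot

A 6-joint arm with a two-finger parallel gripper is mounted at the origin on the work surface. World frame = base frame: x ahead of the robot, y to its left, z up, the work surface at z = 0. Lengths are in mm, angles in rad, forces in N, time in s.
With the tool pointing down it reaches from about 400 to 925 mm from the base axis. Payload 3.4 kg.
Tool frame: the origin (TCP) lies at the very end of the fingers, on their centre line; the grasp point (between the pads) lies 19 mm behind it (pinch_z is the distance from the TCP to the grasp point, in mm); x points along the fingers, y is the direction in which the jaws open and shut, and the axes are right-handed (so a half turn about x gives the same grasp; the last joint's range is limited). The gripper opens to 85 mm and grips with 20 to 120 N. Pads are 22 mm wide; open, the fingers measure 114 mm over their backs; the gripper's body (76 mm by 85 mm) begins 54 mm behind the grasp point. The pads swing forward as they close: fully open they stand 13 mm farther back than shut.
Start: joints at [1.034, 0.307, 1.506, -0, 1.328, -0.073], TCP at [257.249, 514.251, 231.305] pointing down, gripper open.
Joint ranges: [-3.12, 3.12], [-1.05, 2.28], [0.14, 2.33], [-1.42, 4.57], [0.1, 2.73], [-2.68, 2.68]. Speed limits (rad/s): [2.57, 2.57, 3.14, 3.14, 3.14, 3.14].

## Interface

Orientations are given as a unit quaternion [x, y, z, w].
In Python, from plant import * gives the robot as it stands. The module is installed in compiled form; this text tells all that it offers.
- The arm moves only by the tool play_rows, never from a script. Its arguments are lists of equal length, an entry for each row: "travel": the shift along the tool's x, y, z each as a share of 1000 mm, from -1 to 1, a list of three; "dr": the turn, a rotation vector about the tool's x, y, z each as a share of 180 degrees, from -1 to 1, a list of three; "jaw": the opening, from 0 (shut) to 1 (fully open). A call has 1 to 20 rows; each row shifts and turns the commanded pose from where the row before left it, along the tool's axes as they then stand; what a row does not reach is not made up. A row lasts 1/12 s, in which the tool goes at most 41.7 mm and 7.16 degrees, less where a joint would pass 70% of its speed; a pose out of reach is approached as far as the arm can. A call with a number of a shift or a turn outside -1 to 1 is refused whole. A call with a gripper value outside its range is refused whole. The fingers move at their own pace and stop on an object; "grip_force" is the grip in N (left out, the last holds). Time passes only in rows, so rows that do not move let the fingers close. It gives the time, the measured TCP pose, the force and the opening at its end, in the units of the state.
- observe(): the state, without advancing time (a new reading comes with each control period).
- grab_frame(name): name is "scene" or "top"; returns the picture (420x560x3 uint8, red, green, blue); there is no depth.
- camera_model(name): a dict with "camera_matrix" (3x3 intrinsics, pixels), "distortion" ([k1, k2, p1, p2, k3] as OpenCV has them; the pictures are not rectified), "T" (4x4, takes a point from camera to world coordinates). Camera axes: x right, y up, looking along -z (the intrinsics and any distortion apply to the point x, -y, -z); pixel columns grow to the right and rows downward; lengths in mm; the calibration is good to about 2 mm. A picture is of the moment at which its call begins. camera_model takes no time and is no camera call.
- job_done(): hands the job in, once; it reports no verdict.
Trained networks look in the newest picture that a camera, given by its name, has taken for a name from the list of things; names that differ only in an ending like _2 or _b are one class to them, and where a whole thing is asked for, a point or a joint stands for the part that bears it (a point fixed in the world has none). Each returns a list of dicts, best first, with "score" (0 to 1); they miss things now and then, are a little off and sometimes report something else, mostly with a low value. They report only what shows in the picture. A call takes as long as a camera call. They do not tell look-alikes from the thing itself.
- cut_out(query, camera): "mask" (420x560 bool, what is visible of it) and "box" ([centre column, centre row, width, height] in pixels, round what is visible of it).
- place_of(query, camera): "position" ([row, column] in pixels: a listed point, or the origin of a listed thing).
The state is a dict: "time_s": time; "joint_positions": joint angles; "joint_vel": joint speeds; "tau": joint torques, N m; "position": TCP position; "orientation": TCP orientation; "contact_force": force on the tool from outside, world axes, zero at the start; "ft_torque": the same for the moment, N m; "opening": opening from 0.0 (shut) to 1.0 (fully open).
Only numpy, scipy, OpenCV 4.12 (cv2) and the standard library are available. Lean on these libraries where they do the work, as an engineer would, in place of code of your own. Each camera call takes 0.05 s, during which the arm holds its last target. There are 200 camera calls.

## Task

One of the two big glue sticks on the craft table was left without its cap and has dried out: take the uncapped one and push it down, lower end first, through the sprung flap in the top of the grey waste box, so that it ends up in the box and the flap snaps shut behind it. Have the stick in hand as it pushes the flap open, and leave the capped glue stick standing where it is.

Things in the scene. Friction and masses are not known exactly. Their poses are not given: they have to be found in the camera images.
- dry_stick_center (a point): The dried-out, uncapped glue stick, upright, 112 mm tall, 50 g; this point is its centre, 56 mm above its foot, z up. Yellow-and-white barrel 31 mm in diameter up to 68 mm, bare white neck 26 mm in diameter from 68 to 106 mm, low dome of glue to 112 mm. Grip the neck (about 90 mm above the foot), so that the lower 65 mm is free to go through the flap. May stand either side of the capped one.
- capped_stick_center (a point): The good glue stick, to be left standing: the same yellow barrel with its cap on, so a plain cylinder 31 mm in diameter from foot to top, 116 mm tall; this point is its centre, 58 mm above its foot.
- mouth (a point): Centre of the mouth in the flat top of the grey waste box (fixed), level with the top, 185 mm above the table; z up. The box is 170 mm along its x, 200 mm along its y, and turned at various angles. The mouth is a square hole, 54 by 54 mm, with dark trim and straight chute walls 60 mm deep; nothing stands up from the top. Below, the box is hollow, its floor 4 mm above the table.
- flap (a joint): Metal flap closing the mouth 5 mm below the top, 50 mm long, hinged at the mouth's -x edge (robot side), swinging down into the box: 0 rad shut, 1.45 wide open. A light spring (0.011 N m) shuts it; under 1 N opens it. With the foot over 60 mm below the box top the stick is past the flap's free edge: let go there, it slides down into the box by its own weight and the flap shuts by itself.
Not all that is in view belongs to the job. Leave any green look-alike of the part that bears capped_stick_center alone.

How it is judged (in metres and radians):
On the way:
1. the uncapped stick, held in the fingers, pushes the flap well open (value of joint flap above 0.5 rad and contact force between the fingers and dry_stick above 1 N and horizontal distance between dry_stick_center and mouth below 0.03 m and angle between dry_stick_center's own z axis and vertical below 0.5 rad), for 0.05 s.
At the end, for the whole second after the job is handed in: The uncapped stick lies at rest inside the waste box (its centre more than 90 mm below the box's top and within its walls), the flap is shut (under 0.1 rad), and the capped stick stands upright (within 0.2 rad) less than 30 mm from where it stood (z of dry_stick_center in the frame of mouth below -0.09 m and x of dry_stick_center in the frame of mouth between -0.085 and 0.085 m and y of dry_stick_center in the frame of mouth between -0.1 and 0.1 m and value of joint flap below 0.1 rad and linear speed of dry_stick below 0.05 m/s and distance of capped_stick_center from where it was at the start of the episode below 0.03 m and angle between capped_stick_center's own z axis and vertical below 0.2 rad); the robot touches nothing.
It fails at once if the capped glue stick is knocked over or carried off (angle between capped_stick_center's own z axis and vertical above 0.6 rad or distance of capped_stick_center from where it was at the start of the episode above 0.05 m).
It also fails if it takes over 38 s, if anything falls off the work surface, if the arm or the gripper's body presses on something with over 40 N, if the wrist force passes 120 N, or if a joint passes its speed limit or range.

## Working session

There is one attempt and no reset: what is moved stays moved. The work goes in short steps, Python scripts to look and compute and a tool call to move; the robot and the scene stay as the last step left them, time stands still between calls to the robot, and variables do not carry over. Pictures are saved under pics/ and viewed, about 8 in all and at most 12, crops included, and the job is handed in when it is done.

Besides the shell and the picture viewer there is one more tool, called in YAML: its name, and indented under it one key for each argument. play_rows: Moves the arm, as the interface text tells. Shift numbers are shares of 1000 mm and turn numbers shares of 180 degrees, none past 1 either way. Its arguments: {"type":"object","properties":{"travel":{"type":"array","items":{"type":"array","items":{"type":"number","minimum":-1,"maximum":1}}},"dr":{"type":"array","items":{"type":"array","items":{"type":"number","minimum":-1,"maximum":1}}},"jaw":{"type":"array","items":{"type":"number"}},"grip_force":{"type":"number"}},"required":["travel","dr","jaw"]}

```bash
mkdir -p pics
python3 - <<'E'
from plant import *
import cv2,numpy as np
for c in ("scene","top"):
    im=grab_frame(c); cv2.imwrite(f"pics/{c}0.png",im[:,:,::-1])
    m=camera_model(c); print(c,np.round(m["camera_matrix"],1).tolist(),m["distortion"],np.round(m["T"],3).tolist())
    for q in ("dry_stick_center","capped_stick_center","mouth"):
        print(q,[(np.round(d["position"],1).tolist(),round(d["score"],2)) for d in place_of(q,c)])
s=observe();print(s["time_s"],s["position"],s["orientation"],s["opening"])
E
python3 -c "
import cv2,numpy as np
a=[cv2.imread(f'pics/{c}0.png') for c in('scene','top')]
"
```

```text
scene [[454.5, 0.0, 282.9], [0.0, 454.5, 195.9], [0.0, 0.0, 1.0]] [0.00188543 0.         0.         0.         0.        ] [[0.872, -0.325, 0.365, 886.33], [0.489, 0.564, -0.665, -601.79], [0.01, 0.759, 0.651, 767.634], [0.0, 0.0, 0.0, 1.0]]
dry_stick_center [([179.7, 329.4], 0.61)]
capped_stick_center [([204.2, 290.9], 0.91), ([183.2, 305.5], 0.65)]
mouth [([272.5, 198.9], 0.62)]
top [[452.8, 0.0, 277.4], [0.0, 452.8, 207.9], [0.0, 0.0, 1.0]] [-0.06449867  0.          0.          0.          0.        ] [[-0.019, 0.996, -0.088, 430.48], [-1.0, -0.018, 0.003, 28.741], [0.001, 0.088, 0.996, 1064.182], [0.0, 0.0, 0.0, 1.0]]
dry_stick_center [([192.5, 177.3], 0.69)]
capped_stick_center [([210.8, 210.5], 0.57), ([209.4, 244.2], 0.55)]
mouth [([192.9, 416.8], 0.56)]
0.4 [257.18814026 514.17437043 231.19310035] [ 0.16241782  0.68820797 -0.16259585  0.68815175] 1.0019352514378304
```

View pics/scene0.png

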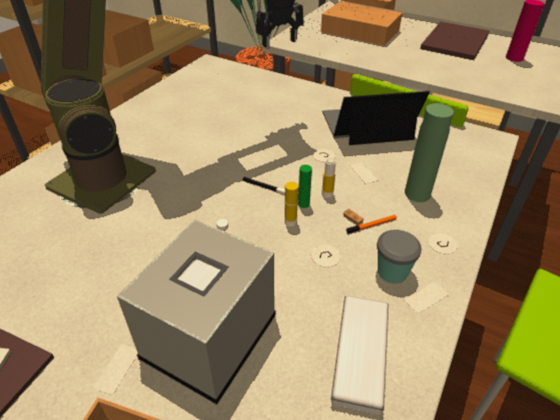

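View pics/top0.png

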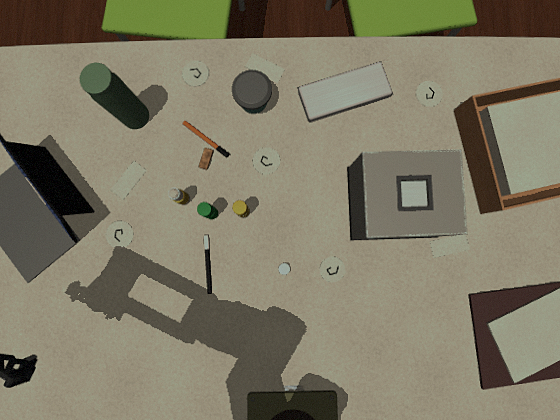

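The scene view shows three candidates:
- Yellow, full-height cylinder at scene (291,203) / top (241,208): the capped stick.
- Green stick at scene (305,186) / top (207,210): the look-alike.
- Yellow barrel with a narrower white neck at scene (329,178) / top (180,196): the uncapped dry stick.

The box mouth is at scene (200,275) / top (415,193). I'll triangulate these and confirm the dry stick with a crop.

```bash
cat > h.py <<'E'
from plant import *
import cv2,numpy as np
from scipy.optimize import least_squares
def proj(P,c):
    m=camera_model(c);T=np.array(m["T"]);p=(np.atleast_2d(P)-T[:3,3])@T[:3,:3]
    return cv2.projectPoints(p*[1,-1,-1],np.zeros(3),np.zeros(3),np.array(m["camera_matrix"]),np.array(m["distortion"]))[0][:,0]
def onplane(uv,c,z):
    return least_squares(lambda q:(proj([q[0],q[1],z],c)[0]-uv),[500,0]).x
def tri(a,b):
    r=least_squares(lambda q:np.r_[proj(q,"scene")[0]-a,proj(q,"top")[0]-b],[500,0,60]);return np.round(r.x,1),round(2*r.cost,1)
E
python3 - <<'E'
from h import *
print("dry",tri((329.4,179.7),(177.3,192.5)))
print("cap",tri((290.9,204.2),(244.2,209.4)))
print("green",tri((305.5,183.2),(210.5,210.8)))
print("mouth",tri((198.9,272.5),(416.8,192.9)))
for uv,c,z in [((329.4,179.7),"scene",56),((177.3,192.5),"top",56),((290.9,204.2),"scene",58),((244.2,209.4),"top",58),((305.5,183.2),"scene",58),((210.5,210.8),"top",58),((198.9,272.5),"scene",185),((416.8,192.9),"top",185)]: print(c,np.round(onplane(uv,c,z),1))
ims=grab_frame("scene");imt=grab_frame("top")
for q in("dry_stick_center","capped_stick_center"):
  for c in("scene","top"): print(q,c,[(np.round(d["box"],1).tolist(),round(d["score"],2)) for d in cut_out(q,c)])
g=lambda im,u,v,w,h,s:cv2.resize(im[v:v+h,u:u+w],None,fx=s,fy=s,interpolation=cv2.INTER_CUBIC)
a=g(ims,270,150,80,80,5);b=g(imt,160,170,100,60,4);d=g(imt,340,140,140,110,3)
o=np.zeros((600,800,3),np.uint8);o[:400,:400]=a;o[:240,400:]=b;o[250:580,400:800]=d[:, :400]
cv2.imwrite("pics/crop1.png",o[:,:,::-1])
E
```

```text
dry (array([557.1, 250.6,  47.9]), np.float64(4.2))
cap (array([519.2, 101.2,  61.6]), np.float64(2.2))
green (array([517.5, 175.3,  71.7]), np.float64(4.9))
mouth (array([ 534.5, -246.1,  187.4]), np.float64(2.6))
scene [558.  238.1]
top [558.7 250.5]
scene [519.3 106.5]
top [517.6 100.2]
scene [513.3 193.4]
top [515.9 175.5]
scene [ 534.5 -243.8]
top [ 532.9 -248.4]
dry_stick_center scene [([328.4, 179.4, 14.9, 42.3], 0.88)]
dry_stick_center top [([178.0, 192.5, 20.0, 16.2], 0.6)]
capped_stick_center scene [([291.2, 202.6, 15.6, 42.9], 0.63), ([305.7, 186.1, 11.2, 46.9], 0.6)]
capped_stick_center top [([209.1, 209.4, 17.9, 19.4], 0.8), ([241.2, 208.5, 14.3, 19.0], 0.73)]
```

View pics/crop1.png

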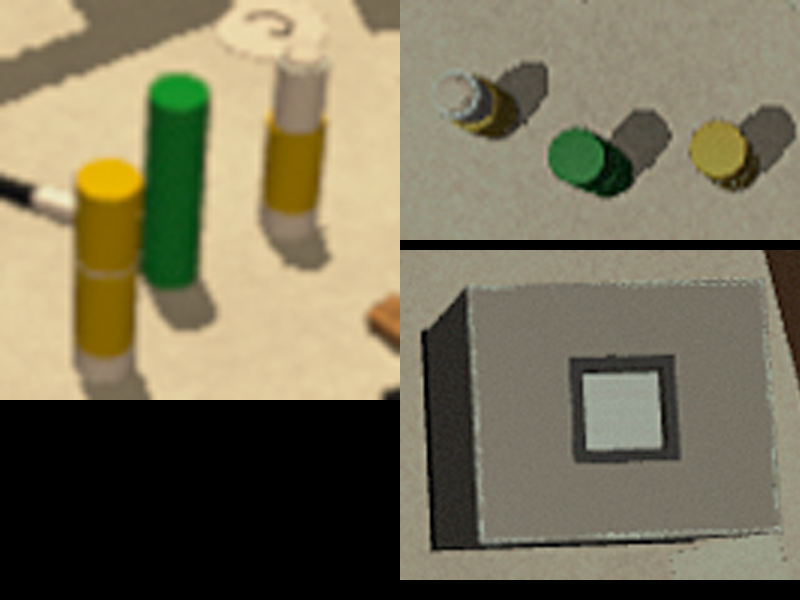

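The crop confirms it: the stick at scene (329,178) has the bare white neck, and the yellow one at (291,203) is a full-height cylinder with a cap seam. Next I'll refine the positions with a silhouette fit to the boxes, and the mouth from its edges.

Run:
```python
from h import *
t=np.linspace(0,2*np.pi,40)
def cyl(x,y,secs): return np.vstack([np.c_[x+r*np.cos(t),y+r*np.sin(t),0*t+z] for r,z in secs])
dry=[(15.5,0),(15.5,68),(13,68),(13,106),(6,112)];cap=[(15.5,0),(15.5,116)]
def box(P,c):
    p=proj(P,c);a,b=p.min(0),p.max(0);return np.r_[a,b]
def fit(secs,bs,x0):
    f=lambda q:np.concatenate([box(cyl(*q,secs),c)-np.r_[b[0]-b[2]/2,b[1]-b[3]/2,b[0]+b[2]/2,b[1]+b[3]/2] for c,b in bs])
    r=least_squares(f,x0,diff_step=1e-3);print(np.round(r.x,1),np.round(r.fun,1))
ds=("scene",[328.4,179.4,14.9,42.3]);dt=("top",[178.0,192.5,20.0,16.2])
cs=("scene",[291.2,202.6,15.6,42.9]);ct=("top",[241.2,208.5,14.3,19.0])
fit(dry,[ds,dt],[557,250]);fit(dry,[dt],[557,250]);fit(dry,[ds],[557,250]);fit(cap,[cs,ct],[519,101])
print("necktop",onplane((174.5,193.75),"top",106))
# mouth trim: bright flap square & dark trim in top view
for c in("top","scene"):
    im=grab_frame(c);g=cv2.cvtColor(im,cv2.COLOR_RGB2GRAY)
    u,v=(415,193) if c=="top" else (200,275)
    m=np.zeros((422,562),np.uint8);g2=g.copy();cv2.floodFill(g2,m,(u,v),255,25,25,cv2.FLOODFILL_FIXED_RANGE)
    k=(m[1:-1,1:-1]>0).astype(np.uint8);cn=max(cv2.findContours(k,0,1)[0],key=cv2.contourArea)
    r=cv2.minAreaRect(cn);pts=cv2.boxPoints(r);print(c,r)
    if c=="scene": pts=cv2.approxPolyDP(cn,5,True)[:,0].astype(float)
    W=np.array([onplane(p,c,180) for p in pts]);print(np.round(W,1).tolist(),W.mean(0))
```

```text
[556.8 246.8] [ 1.8  0.   1.5 -2.1 -0.1  0.1  2.5  2.1]
[559.2 249.4] [-1.3 -1.   1.4  1.1]
[555.  240.8] [ 0.2  1.1 -0.2 -1. ]
[518.5 106.9] [ 0.4 -0.6 -0.9  2.2 -2.4  0.4  1.4 -0.3]
necktop [549.79900237 245.52472566]
top ((413.7138366699219, 193.3492431640625), (24.62868881225586, 24.79509925842285), 86.8201675415039)
[[556.3, -218.6], [558.2, -268.5], [509.2, -268.8], [507.3, -219.2]] [ 532.75802069 -243.77342995]
scene ((198.84423828125, 274.2868957519531), (25.735414505004883, 31.369037628173828), 39.80556869506836)
[[510.6, -221.3], [510.4, -266.1], [557.8, -264.7], [555.8, -220.7]] [ 533.64340456 -243.18362038]
```

```bash
cat >> h.py <<'E'
from scipy.spatial.transform import Rotation as R
def rel(target,yaw=None):
    "remaining shift in tool axes (share of 1000mm) and turn (share of 180deg), yaw = world azimuth deg of tool y, tool down"
    s=observe();r=R.from_quat(s["orientation"]);M=r.as_matrix()
    print("t",s["time_s"],"pos",np.round(s["position"],1),"yaw y",np.round(np.degrees(np.arctan2(M[1,1],M[0,1])),1),"down",np.round(M[:,0],3),"open",round(s["opening"],3),"F",np.round(s["contact_force"],1),"q",np.round(s["joint_positions"],2))
    if yaw is not None:
        a=np.radians(yaw);x=np.array([0,0,-1.]);y=np.array([np.cos(a),np.sin(a),0]);G=R.from_matrix(np.c_[x,y,np.cross(x,y)])
        print("turn",np.round((r.inv()*G).as_rotvec()/np.pi,4)); M2=G.as_matrix(); print("shift after turn",np.round(M2.T@(np.array(target)-s["position"])/1000,4))
    print("shift",np.round(M.T@(np.array(target)-s["position"])/1000,4))
E
python3 - <<'E'
from h import *
rel([556,246,231],150);rel([556,246,231],-30)
E
```

```text
t 0.8 pos [257.3 514.3 231.3] yaw y 63.4 down [ 0.  0. -1.] open 1.001 F [0.3 0.4 0.5] q [ 1.03  0.31  1.51  0.    1.33 -0.07]
turn [-0.481  0.    -0.   ]
shift after turn [ 3.000e-04 -3.928e-01 -8.290e-02]
shift [ 3.000e-04 -1.063e-01  3.872e-01]
t 0.8 pos [257.3 514.3 231.3] yaw y 63.4 down [ 0.  0. -1.] open 1.001 F [0.3 0.4 0.5] q [ 1.03  0.31  1.51  0.    1.33 -0.07]
turn [ 0.519 -0.    -0.   ]
shift after turn [3.000e-04 3.928e-01 8.290e-02]
shift [ 3.000e-04 -1.063e-01  3.872e-01]
```

play_rows:
  travel:
    - [0,-0.0089,0.0323]
    - [0,-0.0089,0.0323]
    - [0,-0.0089,0.0323]
    - [0,-0.0089,0.0323]
    - [0,-0.0089,0.0323]
    - [0,-0.0089,0.0323]
    - [0,-0.0089,0.0323]
    - [0,-0.0089,0.0323]
    - [0,-0.0089,0.0323]
    - [0,-0.0089,0.0323]
    - [0,-0.0089,0.0323]
    - [0,-0.0089,0.0323]
  dr:
    - [0,0,0]
    - [0,0,0]
    - [0,0,0]
    - [0,0,0]
    - [0,0,0]
    - [0,0,0]
    - [0,0,0]
    - [0,0,0]
    - [0,0,0]
    - [0,0,0]
    - [0,0,0]
    - [0,0,0]
  jaw: [1,1,1,1,1,1,1,1,1,1,1,1]
  grip_force: 40

```text
time_s: 1.8
position: [557.2, 244.0, 231.4]
orientation: [0.163, 0.688, -0.162, 0.688]
contact_force: [-0.6, 0.1, -0.8]
opening: 0.998
```

play_rows:
  travel:
    - [0,0,0]
    - [0,0,0]
    - [0,0,0]
    - [0,0,0]
    - [0,0,0]
    - [0,0,0]
    - [0,0,0]
    - [0,0,0]
    - [0,0,0]
    - [0,0,0]
    - [0,0,0]
    - [0,0,0]
    - [0,0,0]
    - [0,0,0]
    - [0,0,0]
    - [0,0,0]
  dr:
    - [0.0371,0,0]
    - [0.0371,0,0]
    - [0.0371,0,0]
    - [0.0371,0,0]
    - [0.0371,0,0]
    - [0.0371,0,0]
    - [0.0371,0,0]
    - [0.0371,0,0]
    - [0.0371,0,0]
    - [0.0371,0,0]
    - [0.0371,0,0]
    - [0.0371,0,0]
    - [0.0371,0,0]
    - [0.0371,0,0]
    - [0,0,0]
    - [0,0,0]
  jaw: [1,1,1,1,1,1,1,1,1,1,1,1,1,1,1,1]

```text
time_s: 3.13
position: [556.1, 245.4, 231.3]
orientation: [-0.612, -0.354, 0.612, -0.354]
contact_force: [0.2, 0.0, -0.5]
opening: 0.997
```

Run:
```python
from h import *
rel([556,246,80],-30)
a=grab_frame("scene")[100:240,220:440];b=grab_frame("top")[120:260,100:280]
o=np.vstack([cv2.resize(a,(620,300),interpolation=2),cv2.resize(b,(620,300),interpolation=2)])
o=np.hstack([cv2.resize(a,(400,255),interpolation=2),cv2.resize(b,(328,255),interpolation=2)])
cv2.imwrite("pics/over.png",o[:,:,::-1])
```

```text
t 3.1333 pos [556.1 245.4 231.3] yaw y -29.9 down [-0. -0. -1.] open 0.997 F [ 0.2  0.  -0.5] q [0.35 0.35 1.44 0.   1.35 0.87]
turn [0.0007 0.     0.    ]
shift after turn [ 0.1513 -0.0004 -0.0005]
shift [ 0.1513 -0.0004 -0.0005]
```

View pics/over.png

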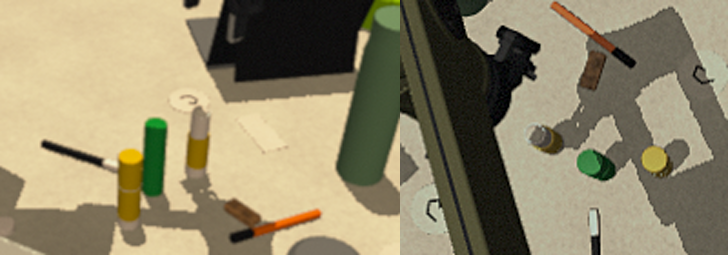

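Run:
```python
from h import *
p=observe()["position"]
for c in("scene","top"):
    print(c,proj(p,c),proj(np.array(p)+[0,0,80],c)); print(np.abs(np.array(camera_model(c)["T"])).sum())
    im=grab_frame(c).copy()
    for P in (p,[556,246,112],[556,246,0]):
        cv2.circle(im,tuple(int(v) for v in proj(P,c)[0]),2,(255,0,0),-1)
    cv2.imwrite(f"pics/f_{c}.png",im[:,:,::-1])
a=cv2.imread("pics/f_scene.png");b=cv2.imread("pics/f_top.png")
cv2.imwrite("pics/full.png",cv2.resize(np.vstack([a[:240],b[:300]]),None,fx=1.1,fy=1.1))
```

```text
scene [[335.94654207 117.44234035]] [[339.14722135  85.15310946]]
2261.4551337318703
top [[159.515913   182.34566092]] [[147.35183646 175.5176063 ]]
1527.6121027951376
```

View pics/full.png

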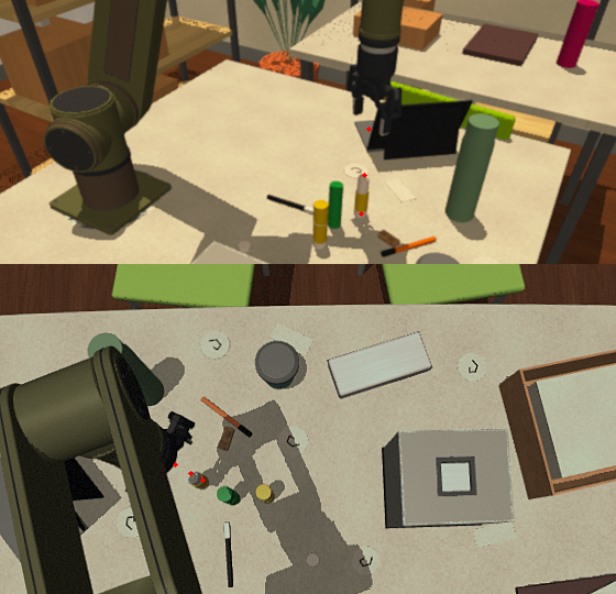

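Run:
```python
from h import *
p=np.array(observe()["position"])
im={c:grab_frame(c).copy() for c in("scene","top")}
for c in im:
    for k,col in((50,(255,0,0)),(-50,(0,255,255))):
        for z in (13,60):
            q=proj(p+[k*.866,-k*.5,z],c)[0];print(c,k,z,q.round(1)); cv2.circle(im[c],tuple(int(v) for v in q),1,col,-1)
a=im["scene"][60:210,270:420];b=im["top"][100:250,100:250]
cv2.imwrite("pics/f2.png",cv2.resize(np.hstack([a,b]),None,fx=2.6,fy=2.6,interpolation=2)[:,:,::-1])
```

```text
scene 50 13 [349.9 122.6]
scene 50 60 [352.2 103.4]
scene -50 13 [323.8 102.9]
scene -50 60 [325.2  84.3]
top 50 13 [171.3 157.8]
top 50 60 [165.1 152.5]
top -50 13 [144.  205.1]
top -50 60 [136.1 202.5]
```

View pics/f2.png

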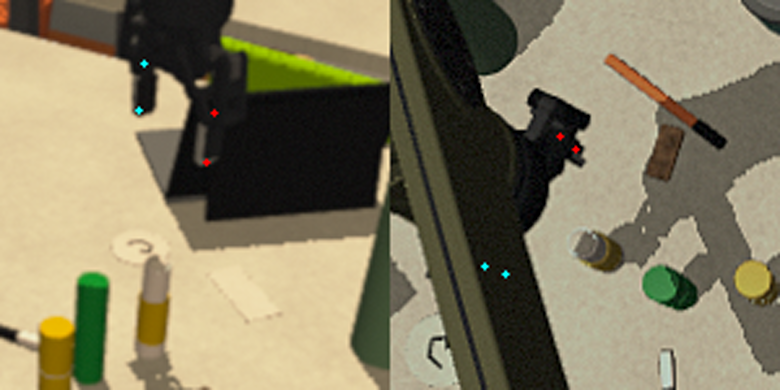

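The finger projections line up with the picture, so this is only perspective and the pose is consistent. Descending and gripping.

play_rows:
  travel:
    - [0.02,0,0]
    - [0.02,0,0]
    - [0.02,0,0]
    - [0.02,0,0]
    - [0.02,0,0]
    - [0.02,0,0]
    - [0.02,0,0]
    - [0.015,0,0]
    - [0.006,0,0]
    - [0,0,0]
  dr:
    - [0,0,0]
    - [0,0,0]
    - [0,0,0]
    - [0,0,0]
    - [0,0,0]
    - [0,0,0]
    - [0,0,0]
    - [0,0,0]
    - [0,0,0]
    - [0,0,0]
  jaw: [1,1,1,1,1,1,1,1,1,1]

```text
time_s: 4.27
position: [555.0, 244.9, 68.6]
orientation: [-0.611, -0.354, 0.614, -0.353]
contact_force: [-1.1, 0.2, 0.5]
opening: 1.0
```

play_rows:
  travel:
    - [0,0,0]
    - [0,0,0]
    - [0,0,0]
    - [0,0,0]
    - [0,0,0]
    - [0,0,0]
    - [0,0,0]
    - [0,0,0]
    - [0,0,0]
    - [0,0,0]
    - [0,0,0]
    - [0,0,0]
  dr:
    - [0,0,0]
    - [0,0,0]
    - [0,0,0]
    - [0,0,0]
    - [0,0,0]
    - [0,0,0]
    - [0,0,0]
    - [0,0,0]
    - [0,0,0]
    - [0,0,0]
    - [0,0,0]
    - [0,0,0]
  jaw: [0.8,0.6,0.5,0.4,0.2,0,0,0,0,0,0,0]
  grip_force: 40

```text
time_s: 5.27
position: [556.5, 245.5, 71.0]
orientation: [0.613, 0.353, -0.612, 0.353]
contact_force: [-1.0, 0.5, 5.4]
opening: 0.289
```

Run:
```python
from h import *
rel([556,246,286])
a=grab_frame("scene")[90:240,260:410];b=grab_frame("top")[100:250,120:270]
cv2.imwrite("pics/g.png",cv2.resize(np.hstack([a,b]),None,fx=2.6,fy=2.6,interpolation=2)[:,:,::-1])
```

```text
t 5.2667 pos [556.5 245.5  71. ] yaw y -30.1 down [ 0.001  0.    -1.   ] open 0.289 F [-1.   0.5  5.4] q [0.35 0.51 1.63 0.   1.   0.87]
shift [-0.215  -0.0005 -0.0003]
```

View pics/g.png

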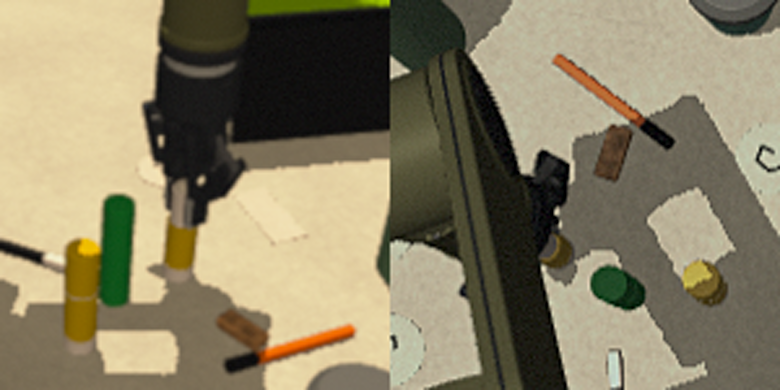

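The stick is gripped on its neck (opening about 25 mm) and standing upright. Lifting.

play_rows:
  travel:
    - [-0.005,0,0]
    - [-0.02,0,0]
    - [-0.02,0,0]
    - [-0.02,0,0]
    - [-0.02,0,0]
    - [-0.02,0,0]
    - [-0.02,0,0]
    - [-0.02,0,0]
    - [-0.02,0,0]
    - [-0.02,0,0]
    - [-0.02,0,0]
    - [-0.01,0,0]
    - [0,0,0]
    - [0,0,0]
  dr:
    - [0,0,0]
    - [0,0,0]
    - [0,0,0]
    - [0,0,0]
    - [0,0,0]
    - [0,0,0]
    - [0,0,0]
    - [0,0,0]
    - [0,0,0]
    - [0,0,0]
    - [0,0,0]
    - [0,0,0]
    - [0,0,0]
    - [0,0,0]
  jaw: [0,0,0,0,0,0,0,0,0,0,0,0,0,0]

```text
time_s: 6.53
position: [556.0, 245.3, 285.1]
orientation: [0.613, 0.353, -0.613, 0.353]
contact_force: [0.1, -1.0, -1.3]
opening: 0.294
```

Run:
```python
from h import *
rel([533,-243.5,286])
```

```text
t 6.5333 pos [556.  245.3 285.1] yaw y -30.1 down [ 0. -0. -1.] open 0.294 F [ 0.1 -1.  -1.3] q [ 0.35  0.32  1.35 -0.    1.47  0.87]
shift [-0.0009  0.225   0.4345]
```

play_rows:
  travel:
    - [0,0.0118,0.0228]
    - [0,0.0118,0.0228]
    - [0,0.0118,0.0228]
    - [0,0.0118,0.0228]
    - [0,0.0118,0.0228]
    - [0,0.0118,0.0228]
    - [0,0.0118,0.0228]
    - [0,0.0118,0.0228]
    - [0,0.0118,0.0228]
    - [0,0.0118,0.0228]
    - [0,0.0118,0.0228]
    - [0,0.0118,0.0228]
    - [0,0.0118,0.0228]
    - [0,0.0118,0.0228]
    - [0,0.0118,0.0228]
    - [0,0.0118,0.0228]
    - [0,0.0118,0.0228]
    - [0,0.0118,0.0228]
    - [0,0.0126,0.0241]
    - [0,0,0]
  dr:
    - [0,0,0]
    - [0,0,0]
    - [0,0,0]
    - [0,0,0]
    - [0,0,0]
    - [0,0,0]
    - [0,0,0]
    - [0,0,0]
    - [0,0,0]
    - [0,0,0]
    - [0,0,0]
    - [0,0,0]
    - [0,0,0]
    - [0,0,0]
    - [0,0,0]
    - [0,0,0]
    - [0,0,0]
    - [0,0,0]
    - [0,0,0]
    - [0,0,0]
  jaw: [0,0,0,0,0,0,0,0,0,0,0,0,0,0,0,0,0,0,0,0]

```text
time_s: 8.2
position: [532.1, -247.9, 282.8]
orientation: [-0.612, -0.352, 0.615, -0.352]
contact_force: [0.4, -0.1, -0.9]
opening: 0.292
```

play_rows:
  travel:
    - [0,0,0]
    - [0,0,0]
    - [0,0,0]
  dr:
    - [0,0,0]
    - [0,0,0]
    - [0,0,0]
  jaw: [0,0,0]

```text
time_s: 8.45
position: [532.7, -242.2, 284.2]
orientation: [-0.612, -0.354, 0.613, -0.353]
contact_force: [0.5, 0.5, 0.3]
opening: 0.293
```

Run:
```python
from h import *
rel([533,-243.5,286])
im={c:grab_frame(c).copy() for c in("scene","top")}
for c in im:
    print(c,[(np.round(d["box"],1).tolist(),round(d["score"],2)) for d in cut_out("dry_stick_center",c)])
    x,y,z=observe()["position"]; f=z-70.5
    for P in ([533,-243.5,185],[x,y,f],[x,y,f+68]): 
        q=proj(P,c)[0];print(q.round(1));cv2.circle(im[c],tuple(int(v) for v in q),1,(255,0,0),-1)
a=im["scene"][150:330,110:290];b=im["top"][110:290,330:510]
cv2.imwrite("pics/m.png",cv2.resize(np.hstack([a,b]),None,fx=2.2,fy=2.2,interpolation=2)[:,:,::-1])
```

```text
t 8.45 pos [ 532.7 -242.2  284.2] yaw y -30.0 down [-0.002  0.002 -1.   ] open 0.293 F [0.5 0.5 0.3] q [-0.5   0.29  1.4   0.    1.46  0.02]
shift [-0.0018  0.0009  0.001 ]
scene [([191.8, 239.6, 27.4, 55.2], 0.67)]
[198.3 272. ]
[196.8 259.5]
[191.7 229.3]
top [([421.8, 188.9, 21.5, 16.3], 0.68)]
[414.4 192.9]
[418.5 190.9]
[430.5 186. ]
```

View pics/m.png

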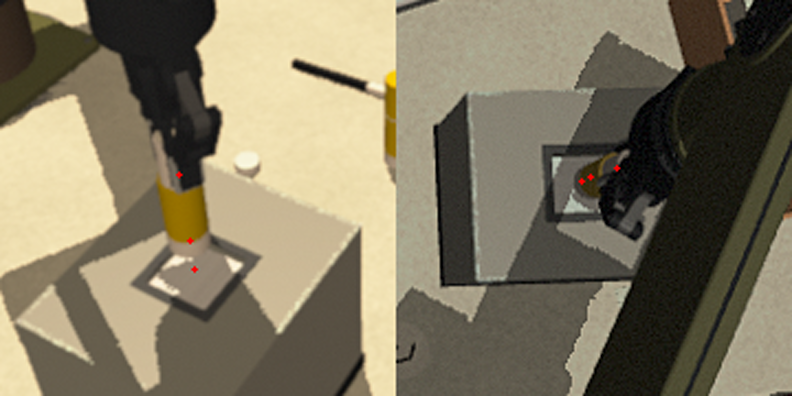

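The stick hangs upright over the mouth centre: foot at crop (190,245), mouth at (196,270), and the top view agrees. Pushing down in two stages.

play_rows:
  travel:
    - [0.008,0,0]
    - [0.008,0,0]
    - [0.008,0,0]
    - [0.008,0,0]
    - [0.008,0,0]
    - [0.008,0,0]
    - [0,0,0]
  dr:
    - [0,0,0]
    - [0,0,0]
    - [0,0,0]
    - [0,0,0]
    - [0,0,0]
    - [0,0,0]
    - [0,0,0]
  jaw: [0,0,0,0,0,0,0]

```text
time_s: 9.23
position: [532.4, -243.0, 235.0]
orientation: [-0.612, -0.354, 0.613, -0.352]
contact_force: [0.8, 1.0, -0.7]
opening: 0.289
```

play_rows:
  travel:
    - [0.007,0,0]
    - [0.007,0,0]
    - [0.007,0,0]
    - [0.007,0,0]
    - [0.007,0,0]
    - [0.007,0,0]
    - [0,0,0]
    - [0,0,0]
    - [0,0,0]
  dr:
    - [0,0,0]
    - [0,0,0]
    - [0,0,0]
    - [0,0,0]
    - [0,0,0]
    - [0,0,0]
    - [0,0,0]
    - [0,0,0]
    - [0,0,0]
  jaw: [0,0,0,0,0,0,0,0,0]

```text
time_s: 9.98
position: [533.3, -243.5, 195.4]
orientation: [0.613, 0.353, -0.613, 0.353]
contact_force: [0.6, 0.6, -0.8]
opening: 0.293
```

Run:
```python
from h import *
rel([533,-243.5,192])
im={c:grab_frame(c).copy() for c in("scene","top")}
a=im["scene"][150:330,110:290];b=im["top"][110:290,330:510]
cv2.imwrite("pics/n.png",cv2.resize(np.hstack([a,b]),None,fx=2.2,fy=2.2,interpolation=2)[:,:,::-1])
```

```text
t 9.9833 pos [ 533.3 -243.5  195.4] yaw y -30.1 down [ 0. -0. -1.] open 0.293 F [ 0.6  0.6 -0.8] q [-0.5   0.35  1.53  0.    1.26  0.02]
shift [ 0.0034 -0.0003  0.0002]
```

View pics/n.png

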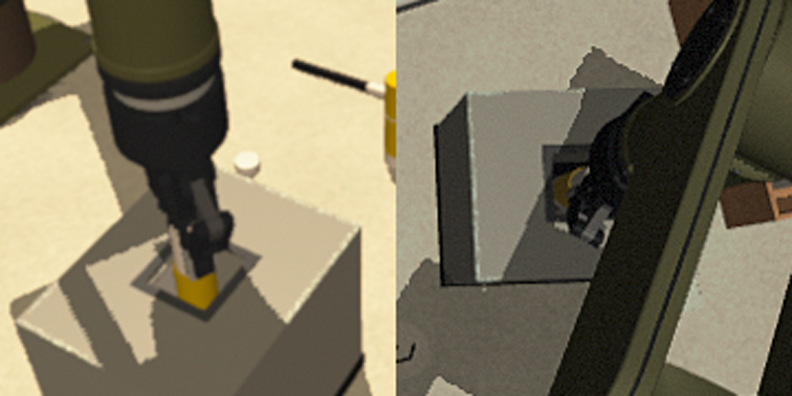

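The stick is through the flap: its barrel is inside the trim, the hole is dark, and there is no side force. 4 mm further, then release.

play_rows:
  travel:
    - [0.004,0,0]
    - [0,0,0]
    - [0,0,0]
    - [0,0,0]
    - [0,0,0]
    - [0,0,0]
    - [0,0,0]
    - [0,0,0]
    - [0,0,0]
    - [0,0,0]
    - [0,0,0]
    - [0,0,0]
    - [0,0,0]
    - [0,0,0]
  dr:
    - [0,0,0]
    - [0,0,0]
    - [0,0,0]
    - [0,0,0]
    - [0,0,0]
    - [0,0,0]
    - [0,0,0]
    - [0,0,0]
    - [0,0,0]
    - [0,0,0]
    - [0,0,0]
    - [0,0,0]
    - [0,0,0]
    - [0,0,0]
  jaw: [0,0,0,1,1,1,1,1,1,1,1,1,1,1]

```text
time_s: 11.25
position: [533.2, -243.4, 191.3]
orientation: [-0.613, -0.353, 0.613, -0.353]
contact_force: [-0.2, 0.1, -0.6]
opening: 0.999
```

play_rows:
  travel:
    - [-0.02,0,0]
    - [-0.02,0,0]
    - [-0.02,0,0]
    - [-0.02,0,0]
    - [-0.02,0,0]
    - [-0.02,0,0]
    - [0,0,-0.03]
    - [0,0,-0.03]
    - [0,0,-0.03]
    - [0,0,-0.03]
    - [0,0,-0.03]
    - [0,0,0]
    - [0,0,0]
    - [0,0,0]
  dr:
    - [0,0,0]
    - [0,0,0]
    - [0,0,0]
    - [0,0,0]
    - [0,0,0]
    - [0,0,0]
    - [0,0,0]
    - [0,0,0]
    - [0,0,0]
    - [0,0,0]
    - [0,0,0]
    - [0,0,0]
    - [0,0,0]
    - [0,0,0]
  jaw: [1,1,1,1,1,1,1,1,1,1,1,1,1,1]

```text
time_s: 12.42
position: [608.0, -113.8, 311.1]
orientation: [-0.612, -0.353, 0.613, -0.353]
contact_force: [-1.1, -1.6, -0.2]
opening: 1.001
```

Run:
```python
from h import *
rel([533,-243.5,192])
im={c:grab_frame(c).copy() for c in("scene","top")}
for c in im:
  for q in ("dry_stick_center","capped_stick_center"): print(c,q,[(np.round(d["box"],1).tolist(),round(d["score"],2)) for d in cut_out(q,c)])
a=im["scene"][140:320,140:320];b=im["top"][110:290,330:510]
cv2.imwrite("pics/e.png",cv2.resize(np.hstack([a,b]),None,fx=2.2,fy=2.2,interpolation=2)[:,:,::-1])
```

```text
t 12.4167 pos [ 608.  -113.8  311.1] yaw y -30.0 down [-0.001 -0.001 -1.   ] open 1.001 F [-1.1 -1.6 -0.2] q [-0.25  0.32  1.28 -0.    1.54  0.27]
shift [0.1192 0.     0.1497]
scene dry_stick_center []
scene capped_stick_center [([292.2, 210.2, 15.0, 32.6], 0.89)]
top dry_stick_center []
top capped_stick_center [([208.6, 210.6, 14.7, 18.1], 0.82), ([242.1, 209.3, 13.3, 17.0], 0.73)]
```

View pics/e.png

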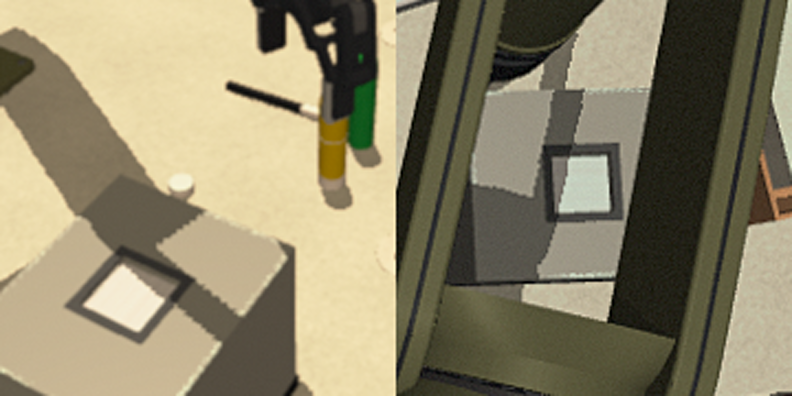

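The flap is shut and bright again, the dry stick is no longer in view, and the capped stick still stands at its place. I'll let things settle for about a second, then hand in.

play_rows:
  travel:
    - [0,0,0]
    - [0,0,0]
    - [0,0,0]
    - [0,0,0]
    - [0,0,0]
    - [0,0,0]
    - [0,0,0]
    - [0,0,0]
    - [0,0,0]
    - [0,0,0]
    - [0,0,0]
    - [0,0,0]
  dr:
    - [0,0,0]
    - [0,0,0]
    - [0,0,0]
    - [0,0,0]
    - [0,0,0]
    - [0,0,0]
    - [0,0,0]
    - [0,0,0]
    - [0,0,0]
    - [0,0,0]
    - [0,0,0]
    - [0,0,0]
  jaw: [1,1,1,1,1,1,1,1,1,1,1,1]

```text
time_s: 13.72
position: [608.3, -113.6, 311.3]
orientation: [-0.613, -0.353, 0.613, -0.353]
contact_force: [0.6, -0.1, 0.1]
opening: 1.003
```

```bash
python3 -c "
from plant import *
print(job_done(),observe()['time_s'])"
```

```text
the job is handed in; nothing more can be done
the job is handed in; nothing more can be done
```

I gripped the uncapped stick by its neck and pushed it foot first through the flap until its foot was about 65 mm below the box top. I then let go, backed away and handed the job in at about 13.7 s.

- **Last checks:** the final pictures show the flap shut, and neither camera finds the dry stick any more. The capped stick is still standing, within about 1 px of its first position in the top view, and the gripper is open and clear.
- **Not confirmed:** I could not see inside the box, so I infer that the stick is lying still there from its absence and the shut flap. I did not measure the flap angle; the pictures during the push showed the hole open with the stick held in it.
- **Disagreements:** the two cameras differed by up to about 9–12 mm on the dry stick's position, so I used a joint fit. In the scene view the held foot showed about 3 px lower than predicted, which was within clearance.

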